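# Stamp the salvaged pedal lever in the marking press

## Task

Stamp the pedal lever with the square lug. First, with the press plunger still locked up, lay the lever on the press base so that its round pad lies flat between the low rails, centred under the punch, with the lug end sticking out at the open front, and let go; then turn the plunger's bar until its key drops into the keyway, press the bar down to its stop, hold it there for half a second and let it spring back up, leaving the lever in place. Do not disturb the plain lever or the other things around.

Things in the scene. Friction and masses are not known exactly. Their poses are not given: they have to be found in the camera images.
- anvil (a point): Point on top of the fixed grey marking press's base, below the plunger axis, 20 mm above the table. z up, x from the open front (to the right and towards the robot) to the column at the back. Base x = -95 to 110 mm, 110 mm wide. Two side rails, 5 mm high, x = -18 to 18 mm, stand 39 mm apart, centred; a 5 mm high back stop begins at x = 20 mm. Bottle, starter motor and tin stand some 120 mm to the sides.
- beam (a point): Point on the plunger axis at the underside of the press's beam, 87 mm above the table; axes as at the anvil. The beam, 66 mm wide and 38 mm tall, runs from x = -36 mm back to the column at x = 65 to 100 mm. Out of it hangs the punch, 15 mm across; locked up, its tip is 57.7 mm above the table.
- lever_lug (a point): Centre, half-way up, of the square lug of the pedal lever to be stamped (loose, dark steel, 0.17 to 0.34 kg). Lug 24 mm long (x), 22 mm wide (y), 40 mm tall; underside level with the lever's. z up, x along the lever from the lug to the pad, whose centre is 125 mm away; between them a flat bar 20 mm wide, 8 mm thick. A piston and a bearing stand beside and beyond it.
- lever_pad (a point): Centre (4 mm above the underside) of the round flat pad of that lever, 32 mm across, 8 mm thick. Same axes as the lug.
- keyway (a point): Outer end, at the top face, of the keyway: a 14 mm wide vertical slot in the dark steel sleeve (60 mm across, top 160 mm above the table) round the plunger axis; it opens towards the column, 30 mm from the axis.
- key (a point): Outer end, at the underside, of the key: a steel bar 7 mm wide and 10 mm tall that sticks out 36 mm from the plunger axis and rides on top of the sleeve.
- bar (a point): Centre of the plunger's head: a black bar handle 50 mm long (along x), 16 mm wide (along y), 20 mm tall, on the plunger axis; 215 mm above the table while locked up. The key points along the bar's +x. The bar turns and goes up and down with the plunger.
- head (a joint): Angle of the bar and key from the keyway, rad: 0 = key over the keyway (it drops within about 0.1 of 0), positive = anticlockwise seen from above. It starts at 0.5 to 1.4, so it is turned clockwise; it can turn from -0.3 to 1.8 and stays where it is left.
- plunger (a joint): How far the plunger is down, m. 0 = locked up, key on top of the sleeve; 0.010 = ready, key dropped in the keyway (once over it, a light pull of about 5 N draws it down unless the bar is held up); 0.030 = the stop. Past 0.010 the spring pushes back, 0.55 N per mm, 11 N at the stop; let go, it returns to 0.010.
- stub_mid (a point): Middle of the plain lever, to be left alone: 137 mm long, a similar dark steel bar with a round flat end at each end and no lug. A jar and a small cup-shaped part stand beside and beyond it.
- oil_bottle: Bystander beyond the press's right side, away from the robot: grey bottle, 58 mm across, 165 mm tall. Origin at the centre of its underside.
- starter: Bystander by the press's left side (robot side): green and steel starter motor standing on end, 76 mm across, 121 mm tall. Origin at the centre of its underside.
- tin: Bystander at the press's front left: open tin, 58 mm across, 75 mm tall. Origin at the centre of its underside.
- piston: Bystander by the lugged lever: aluminium piston, 50 mm across, 50 mm tall. Origin at the centre of its underside.
- bearing: Bystander beyond the lugged lever's pad: steel bearing ring, 42 mm across, 14 mm tall. Origin at the centre of its underside.
- jar: Bystander by the plain lever: glass jar, 48 mm across, 60 mm tall. Origin at the centre of its underside.
- valve_cup: Bystander beyond the plain lever: steel part, 36 mm across, 35 mm tall. Origin at the centre of its underside.
Things that resemble listed ones, but are neither listed nor needed, are in the scene too. Of the things like the part that bears lever_lug, leave any that is purple; of the rest the smaller one is meant. Leave any turquoise look-alike of the part that bears anvil alone.

How it is judged:
By the outcome, as a careful person would: the job done as asked, in the order asked, and still so for the second after the job is handed in, with the robot touching nothing.
It also fails if it takes over 64 s, if anything falls off the work surface, if the arm or the gripper's body presses on something with over 40 N, if the wrist force passes 120 N, or if a joint passes its speed limit or range.

## Robot

A 6-joint arm with a two-finger parallel gripper is mounted at the origin on the work surface. World frame = base frame: x ahead of the robot, y to its left, z up, the work surface at z = 0. Lengths are in m, angles in rad, forces in N, time in s.
With the tool pointing down it reaches from about 0.3 to 0.775 m from the base axis. Payload 14.6 kg.
Tool frame: the origin (TCP) lies on the mounting face of the last link; the fingertips stand 199 mm ahead of it and the grasp point (between the pads) lies 180 mm ahead of it; z points along the fingers, y is the line along which they close (so a half turn about z gives the same grasp; the last joint's range is limited). The gripper opens to 94 mm and grips with 3 to 60 N. Pads are 16 mm wide; open, the fingers measure 119 mm over their backs; the gripper's body (75 mm by 177 mm) begins 78 mm behind the grasp point.
Start: joints at [-1.362, 0.3, 1.521, -0, 1.321, -0.067], TCP at [0.15, -0.529, 0.405] pointing down, gripper open.
Joint ranges: [-3.03, 3.03], [-0.79, 2.21], [0.23, 2.52], [-1.04, 4.18], [0, 3.07], [-2.55, 2.55]. Speed limits (rad/s): [2.22, 2.22, 2.57, 3.14, 3.14, 3.14].

## Interface

Orientations are given as a rotation vector (axis times angle).
In Python, from cell import manip gives the robot as it stands. The module is installed in compiled form; this text tells all that it offers.
- The arm moves only by the tool move_arm, never from a script. Its argument "moves" is a list of rows, each a list of 7 numbers: the shift along the tool's x, y, z in cm, then the turn, a rotation vector about the tool's x, y, z in rad, then the gripper command: -1 is shut, 1 is fully open, values between are in proportion. In form: [[x, y, z, ax, ay, az, fingers], ...]. A call has 1 to 20 rows; each row shifts and turns the commanded pose from where the row before left it, along the tool's axes as they then stand; what a row does not reach is not made up. A row lasts 1/8 s, in which the tool goes at most 62.5 mm and 10.7 degrees, less where a joint would pass 70% of its speed; a pose out of reach is approached as far as the arm can. A call is refused whole if a number of a shift passes 6.25 or a number of a turn 0.188, either way. A call with a gripper value outside its range is refused whole. The fingers move at their own pace and stop on an object; "squeeze" is the grip in N (left out, the last holds). Time passes only in rows, so rows that do not move let the fingers close. It gives the time, the measured TCP pose, the force, the opening and the grip force at its end, in the units of the state.
- manip.observe(): the state, without advancing time (a new reading comes with each control period).
- manip.camera(name): name is "scene" or "top"; returns the picture (480x640x3 uint8, blue, green, red); there is no depth.
- manip.camera_params(name): a dict with "fx", "fy", "cx", "cy" (pixels), "R" (3x3) and "t" (3): a world point X has camera coordinates R X + t. Camera axes: x right, y down, z forward; pixel columns grow to the right and rows downward; lengths in m; the calibration is good to about 2 mm. A picture is of the moment at which its call begins. camera_params takes no time and is no camera call.
- manip.hand_in(): hands the job in; it is judged then, once.
The state is a dict: "clock": time; "q": joint angles; "joint_velocities": joint speeds; "tau": joint torques, N m; "ee_pos": TCP position; "orientation": TCP orientation; "wrist_force": force on the tool from outside, world axes, zero at the start; "wrist_torque": the same for the moment, N m; "grip_width": opening from 0.0 (shut) to 1.0 (fully open); "grip_force": force on a finger pad.
Only numpy, scipy, OpenCV 4.12 (cv2) and the standard library are available. Lean on these libraries where they do the work, as an engineer would, in place of code of your own. Each camera call takes 0.05 s, during which the arm holds its last target. There are 200 camera calls.

## Working session

There is one attempt and no reset: what is moved stays moved. The work goes in short steps, Python scripts to look and compute and a tool call to move; the robot and the scene stay as the last step left them, time stands still between calls to the robot, and variables do not carry over. Pictures are saved under pics/ and viewed, at most 10 in all, crops included, and the job is handed in when it is done.

Besides the shell and the picture viewer there is one more tool, called after "Request:" in YAML: its name, and indented under it one key for each argument. move_arm: Moves the arm, as the interface text tells. Its arguments: {"type":"object","properties":{"moves":{"type":"array","items":{"type":"array","items":{"type":"number"}}},"squeeze":{"type":"number"}},"required":["moves"]}

```bash
mkdir -p pics; python3 - <<'E'
from cell import manip
import cv2
for n in("scene","top"):
    cv2.imwrite(f"pics/{n}0.png",manip.camera(n)); p=manip.camera_params(n); print(n,p)
print(manip.observe())
E
```

```text
scene {'fx': 599.2661244568321, 'fy': 599.2661244568321, 'cx': 321.9256542186181, 'cy': 230.96825976832866, 'R': array([[ 0.28239621,  0.95928276,  0.00538149],
       [ 0.63758579, -0.18349683, -0.74820671],
       [-0.71675431,  0.21472191, -0.66344387]]), 't': array([-0.09378985, -0.23703524,  1.71594385])}
top {'fx': 582.8596341625469, 'fy': 582.8596341625469, 'cx': 318.87966121192005, 'cy': 235.24237656011147, 'R': array([[-7.12123713e-02, -9.97461033e-01, -5.34804374e-04],
       [-9.74138046e-01,  6.96625056e-02, -2.14946978e-01],
       [ 2.14438491e-01, -1.47859107e-02, -9.76625573e-01]]), 't': array([-0.02470527,  0.52700753,  1.49930437])}
{'clock': 0.1, 'q': array([-1.36162604e+00,  3.00446776e-01,  1.52151584e+00,  2.07142927e-05,
        1.32072775e+00, -6.66157866e-02]), 'joint_velocities': array([ 0.00144652, -0.00049051, -0.00236229,  0.00022195, -0.00035675,
        0.00152082]), 'tau': array([ 4.14485726e-05, -5.32644618e+01, -3.53284657e+01,  7.08971615e-02,
        2.34898907e-02, -6.33384502e-05]), 'ee_pos': array([ 0.14975196, -0.52919499,  0.40412716]), 'orientation': array([-3.11068722e+00, -4.31673510e-01,  9.13244243e-05]), 'wrist_force': array([ 0.10429133, -0.18049751, -0.48070731]), 'wrist_torque': array([ 0.00889877,  0.01835884, -0.04027991]), 'grip_force': 0.0, 'grip_width': 1.0000460976810894}
```

View pics/scene0.png

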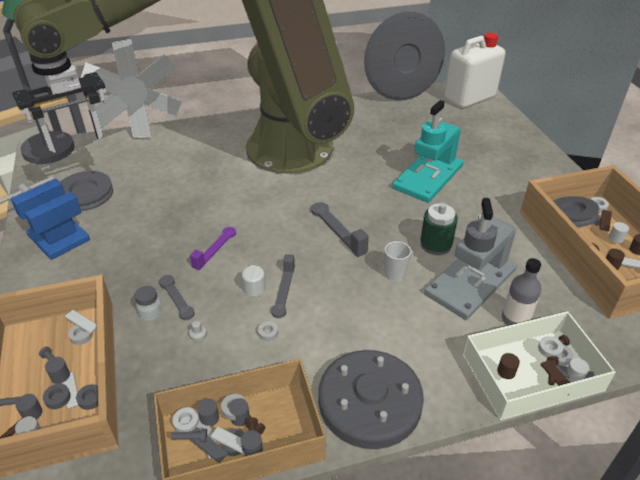

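View pics/top0.png

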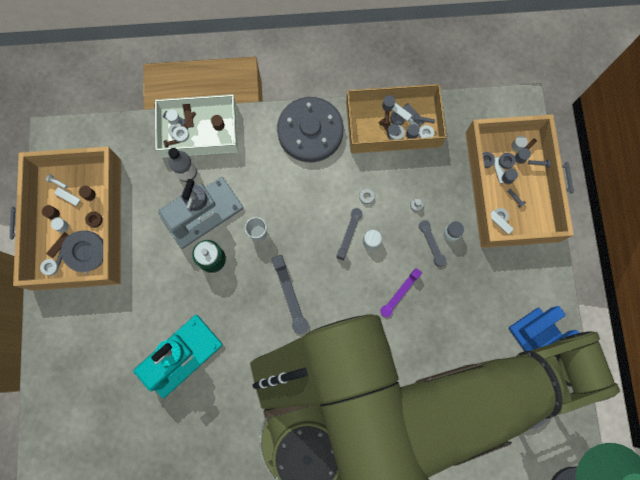

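The candidates for the lugged lever are the dark one at scene (285,285) beside the piston and bearing, the bigger dark one at scene (340,230), and the purple one at (213,248). The one at (285,285) fits: it is smaller, not purple, and has the piston and bearing next to it. For the press, the grey one at scene (475,265) fits, and the turquoise one is the look-alike. I'll confirm both in an enlarged crop.

```bash
python3 - <<'E'
import cv2,numpy as np
s=cv2.imread("pics/scene0.png");t=cv2.imread("pics/top0.png")
def c(im,x,y,w,h,k):return cv2.resize(im[y:y+h,x:x+w],(w*k,h*k),interpolation=cv2.INTER_CUBIC)
# each 400x300 
a=c(s,240,245,100,100,4)[:300]; a=c(s,235,245,100,100,4)
m=np.vstack([np.hstack([c(s,240,248,100,75+0,4),c(t,320,180,100,75+0,4)])[:300],np.hstack([c(s,420,195,100,75,4)*0+c(s,420,245,100,75,4),c(t,150,175,100,75,4)])])
cv2.imwrite("pics/m1.png",m)
p=c(s,410,190,130,130,4);q=c(t,140,140,120,130,4)[:, :280*2]
E
```

```text
(no output)
```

View pics/m1.png

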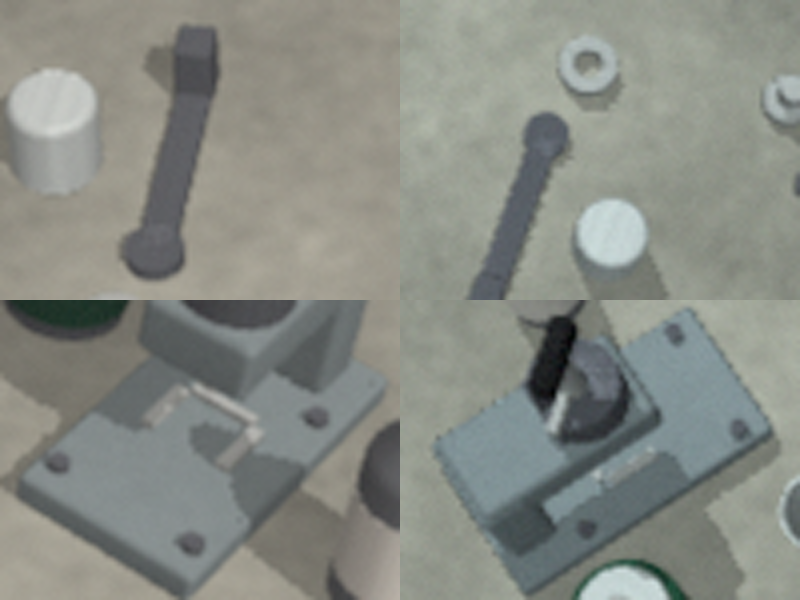

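The crop confirms the small lugged lever: in the scene its lug is at about (289,262) and its pad at about (279,310), and in the top view its pad is at (356.5,213.5). It also confirms the grey press, whose front corners are at scene (425,291) and (466,315) and top (222,177) and (242,207). Next I'll fit the poses.

```bash
cat > h.py <<'E'
import cv2,numpy as np
from cell import manip
from scipy.optimize import least_squares,minimize
P={n:manip.camera_params(n) for n in("scene","top")}
def proj(n,X):
    p=P[n];c=np.atleast_2d(X)@p["R"].T+p["t"];return c[:,:2]/c[:,2:]*[p["fx"],p["fy"]]+[p["cx"],p["cy"]]
def ray(n,uv,z):
    p=P[n];d=p["R"].T@np.array([(uv[0]-p["cx"])/p["fx"],(uv[1]-p["cy"])/p["fy"],1]);o=-p["R"].T@p["t"];return o+d*(z-o[2])/d[2]
def tf(x,y,a,X,z=0):
    X=np.atleast_2d(X).astype(float);c,s=np.cos(a),np.sin(a)
    return np.c_[x+c*X[:,0]-s*X[:,1],y+s*X[:,0]+c*X[:,1],X[:,2]+z]
def box(x0,x1,y,z0,z1):return np.array([[a,b,c] for a in(x0,x1) for b in(-y,y) for c in(z0,z1)])
t=np.linspace(0,2*np.pi,33)[:-1]
PAD=np.vstack([np.c_[.125+.016*np.cos(t),.016*np.sin(t),0*t+z] for z in(0,.008)])
LEVER=[box(-.012,.012,.011,0,.04),box(0,.125,.010,0,.008),PAD]
def lmask(n,p,z=0,s=1,off=(0,0),parts=LEVER):
    m=np.zeros((480,640),np.uint8)
    for q in parts:
        u=proj(n,tf(*p,q,z)); cv2.fillConvexPoly(m,cv2.convexHull(np.round(u*16).astype(np.int32)),255,shift=4,lineType=cv2.LINE_AA)
    return m/255.
E
python3 - <<'E'
from h import *
s=cv2.imread("pics/scene0.png");t_=cv2.imread("pics/top0.png")
I={"scene":s,"top":t_}
win={"scene":(262,250,302,322),"top":(333,204,366,262)}
M={}
for n,(a,b,c,d) in win.items():
    v=I[n].max(2); m=np.zeros(v.shape);m[b:d,a:c]=v[b:d,a:c]<112;
    M[n]=m; print(n,m.sum())
cv2.imwrite("pics/mask.png",np.hstack([cv2.resize(M[n][w[1]:w[3],w[0]:w[2]]*255,None,fx=4,fy=4) for n,w in win.items() if n=="top"]))
pad=ray("top",(356.5,213.5),.006);lug=ray("top",(342,254),.04);print(pad,lug,np.hypot(*(pad-lug)[:2]))
a=np.arctan2(*(pad-lug)[1::-1]); x0=np.r_[pad[:2]-.125*np.array([np.cos(a),np.sin(a)]),a]
for ns in(("scene",),("top",),("scene","top")):
    f=lambda p:sum(np.abs(lmask(n,p)-M[n]).sum()/M[n].sum() for n in ns)
    r=minimize(f,x0,method="Nelder-Mead",options=dict(initial_simplex=x0+np.r_[np.zeros((1,3)),np.diag([.01,.01,.1])],xatol=1e-5));print(ns,r.x,r.fun)
# press
pts=[("top",(222,177.5),(-.095,-.055,.02)),("top",(242.5,207.5),(-.095,.055,.02)),("scene",(425,291),(-.095,.055,.02)),("scene",(466.5,315),(-.095,-.055,.02)),("scene",(516.7,265),(.11,-.055,.02)),("top",(188.5,189.5),(0,0,.225)),("top",(194.5,198),(0,0,.16))]
# y sign: left side = robot side
def res(p,ns=("scene","top")):return np.concatenate([proj(n,tf(*p,X))[0]-u for n,u,X in pts if n in ns])
c=ray("top",(190,210),.02);print(c)
for ns in(("top",),("scene",),("scene","top")):
    r=least_squares(res,[c[0],c[1],2.2],args=(ns,));print(ns,r.x,r.fun.round(1))
E
```

```text
scene 702.0
top 420.0
[ 0.58951312 -0.17184227  0.006     ] [ 0.47190187 -0.12064649  0.04      ] 0.12827086250332398
('scene',) [ 0.4734032  -0.12074251 -0.41028097] 0.2079213451762471
('top',) [ 0.47389683 -0.11960897 -0.42290538] 0.26048552754435106
('scene', 'top') [ 0.47356158 -0.12049214 -0.41248391] 0.47205016479526285
[0.62872423 0.2873141  0.02      ]
('top',) [0.62108828 0.24783904 2.12691482] [-0.2 -0.5  1.5  0.2 -0.4  0.6 -0.8 -0.4]
('scene',) [0.62911882 0.24729342 2.11630251] [-1.7 -1.3  1.2  1.5  0.4 -0.5]
('scene', 'top') [0.62489225 0.24844148 2.11457105] [ 0.  -1.6  1.3 -0.6 -2.  -2.9  0.7 -0.1 -0.  -1.8 -0.7 -0.9 -1.1 -1.8][ WARN:0@0.851] global loadsave.cpp:1063 imwrite_ Unsupported depth image for selected encoder is fallbacked to CV_8U.
```

```bash
cat >> h.py <<'E'
def wire(im,n,p,k,x0,y0,head=None,dz=0,col=(0,0,255)):
    def L(pts,closed=True,c=col):
        u=(proj(n,tf(*p,np.array(pts,float)))+.5-[x0,y0])*k-.5
        cv2.polylines(im,[np.round(u*8).astype(np.int32)],closed,c,1,cv2.LINE_AA,3)
    R=lambda a,b,y0_,y1,z:[(a,y0_,z),(b,y0_,z),(b,y1,z),(a,y1,z)]
    L(R(-.095,.11,-.055,.055,.02));L(R(-.095,.11,-.055,.055,0));L(R(-.036,.1,-.033,.033,.125));L(R(-.036,.065,-.033,.033,.087))
    L(np.c_[.03*np.cos(t),.03*np.sin(t),0*t+.16],c=(0,255,255))
    for s in(1,-1):L(R(-.018,.018,s*.0195,s*.0235,.025),c=(0,255,0))
    if head is not None:
        B=tf(0,0,head,R(-.025,.025,-.008,.008,.225-dz));L(B,c=(255,0,255));L(tf(0,0,head,[(0,0,.17-dz),(.036,0,.17-dz)]),False,(255,0,255))
E
python3 - <<'E'
from h import *
k=5;out=[]
for n,(x,y,w,h) in {"scene":(425,195,80,120),"top":(155,150,80,120)}.items():
    im=cv2.imread(f"pics/{n}0.png")
    for p,head in [((.6225,.248,2.118),.9)]:
        c=cv2.resize(im[y:y+h,x:x+w],None,fx=k,fy=k,interpolation=cv2.INTER_CUBIC);wire(c,n,p,k,x,y,head)
        out.append(c)
cv2.imwrite("pics/w1.png",np.hstack(out))
E
```

```text
(no output)
```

View pics/w1.png

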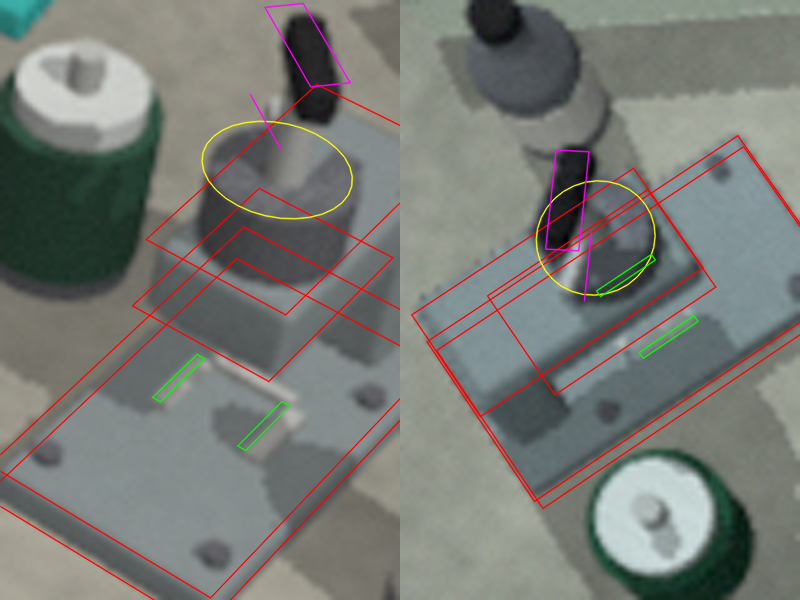

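The overlay shows the model about 2 px too far forward in both views. I'll refit with the rails, beam corners and sleeve added.

```bash
python3 - <<'E'
from h import *
m=lambda x,y:(420+x/4-.375,245+(y-300)/4-.375)
T=lambda x,y:(150+(x-400)/4-.375,175+(y-300)/4-.375)
w=lambda x,y:(425+x/5-.4,195+y/5-.4); W=lambda x,y:(155+(x-400)/5-.4,150+y/5-.4)
pts=[("top",T(688,310),(-.095,-.055,.02)),("top",T(770,430),(-.095,.055,.02)),("scene",m(20,487),(-.095,.055,.02)),("scene",m(187,582),(-.095,-.055,.02)),("scene",m(387,382),(.11,-.055,.02)),
("top",T(600,478),(.018,.0215,.025)),("top",T(655,452),(-.018,.0215,.025)),
("scene",m(145,415),(-.018,.0215,.025)),("scene",m(188,388),(.018,.0215,.025)),("scene",m(220,466),(-.018,-.0215,.025)),("scene",m(262,433),(.018,-.0215,.025)),
("scene",m(245,393),(-.036,-.033,.087)),("scene",m(255,350),(-.036,-.033,.125)),("scene",m(142,338),(-.036,.033,.087)),
("scene",w(279,172),(0,0,.16)),("top",T(660,410),(-.036,.033,.125)),("top",T(580,392),(0,0,.16)),("top",T(436,440),(.1,-.033,.125))]
def res(p,ns=("scene","top")):return np.concatenate([proj(n,tf(*p[:3],X))[0]-u for n,u,X in pts if n in ns])
for ns in(("top",),("scene",),("scene","top")):
    r=least_squares(res,[.6225,.248,2.118],args=(ns,),loss="soft_l1");print(ns,r.x,r.fun.round(1).tolist())
p=r.x;k=5;out=[]
for n,(x,y,ww,h) in {"scene":(425,195,80,120),"top":(155,150,80,120)}.items():
    im=cv2.imread(f"pics/{n}0.png");c=cv2.resize(im[y:y+h,x:x+ww],None,fx=k,fy=k,interpolation=cv2.INTER_CUBIC);wire(c,n,p,k,x,y,.7);out.append(c)
cv2.imwrite("pics/w2.png",np.hstack(out))
E
```

```text
('top',) [0.62542015 0.24935527 2.09518915] [0.7, -1.1, 1.4, 0.4, 2.3, 0.4, -0.3, -0.2, -0.1, 0.3, -1.6, -1.6, -2.5, 0.9]
('scene',) [0.62576788 0.2506812  2.10108773] [-0.8, -3.7, 1.3, -0.3, 1.8, -1.4, 1.7, 1.7, 0.1, -0.0, -0.1, -1.1, -1.6, -1.7, -1.1, 3.8, -0.1, 1.2, -2.4, 2.1, 1.4, 0.1]
('scene', 'top') [0.62571882 0.25033575 2.09749738] [0.3, -1.2, 1.0, 0.2, -1.0, -3.8, 0.9, -0.3, 1.8, -1.3, 2.0, 0.4, -0.6, -0.3, 1.5, 1.7, -0.0, -0.0, -0.3, -1.1, -1.7, -1.6, -1.3, 3.8, -0.4, 1.2, -2.6, 2.0, 1.3, 0.1, -0.5, 0.2, -1.9, -1.7, -2.9, 0.9]
```

View pics/w2.png

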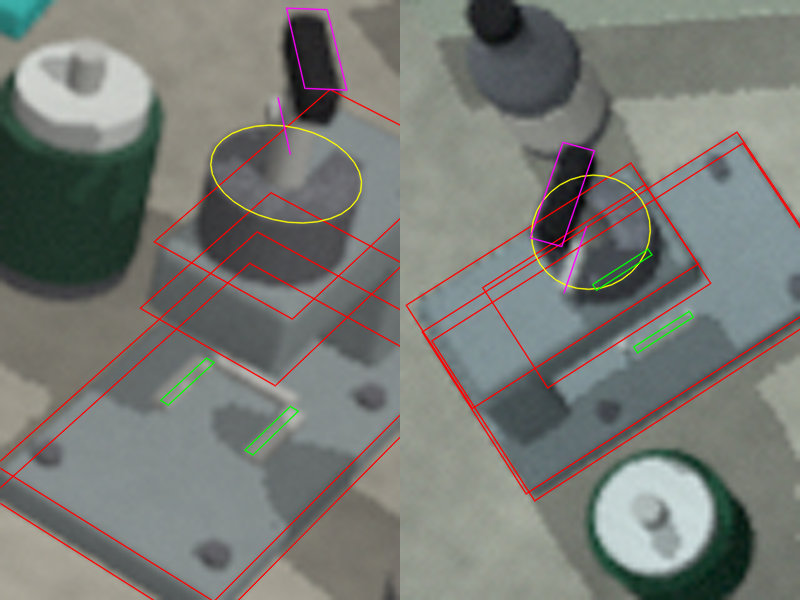

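The refit matches the rails within about 1 px in both views. That puts the anvil at about (0.625, 0.250) with yaw 2.10, the head at about 0.7, and the lug at (0.4735, -0.1205) with yaw -0.41. Next is moving above the lug.

Request:
move_arm:
  moves:
    - [0,0,0,0,0,0.172,0.06]
    - [0,0,0,0,0,0.172,0.06]
    - [0,0,0,0,0,0.172,0.06]
    - [0,0,0,0,0,0.172,0.06]
    - [1.33,-5.04,0.5,0,0,0,0.06]
    - [1.33,-5.04,0.5,0,0,0,0.06]
    - [1.33,-5.04,0.5,0,0,0,0.06]
    - [1.33,-5.04,0.5,0,0,0,0.06]
    - [1.33,-5.04,0.5,0,0,0,0.06]
    - [1.33,-5.04,0.5,0,0,0,0.06]
    - [1.33,-5.04,0.5,0,0,0,0.06]
    - [1.33,-5.04,0.5,0,0,0,0.06]
    - [1.33,-5.04,0.5,0,0,0,0.06]
    - [1.33,-5.04,0.5,0,0,0,0.06]
    - [0,0,0,0,0,0,0.06]
    - [0,0,0,0,0,0,0.06]
  squeeze: 50

```text
clock: 2.1
ee_pos: [0.4733, -0.121, 0.3544]
orientation: [3.075, -0.642, -0.001]
wrist_force: [-0.1, -0.7, 1.1]
grip_width: 0.527
grip_force: 0.0
```

```bash
cat >> h.py <<'E'
from scipy.spatial.transform import Rotation as Ro
def go(xyz,yaw=None):
    "tool-frame shift (cm) and turn about tool z from the measured pose to a tool-down pose; shift valid after the turn"
    s=manip.observe();R=Ro.from_rotvec(s["orientation"]).as_matrix();y0=np.arctan2(R[1,0],R[0,0]);yaw=y0 if yaw is None else yaw
    D=np.array([[np.cos(yaw),np.sin(yaw),0],[np.sin(yaw),-np.cos(yaw),0],[0,0,-1]]).T
    print("t",round(s["clock"],2),"pos",s["ee_pos"].round(4),"yaw",y0.round(3),"tilt",R[:2,2].round(4),"F",s["wrist_force"].round(1),"w",round(s["grip_width"]*94,1),"g",s["grip_force"],"q",s["q"].round(2))
    print("turn",round(y0-yaw,3),"shift cm",(D.T@(np.array(xyz)-s["ee_pos"])*100).round(2))
E
python3 - <<'E'
from h import *
go((.4736,-.1205,.208),-.412)
for u,z in(((372.5,239),.05),((285,265),.04)):print(ray("top",u,z).round(3))
E
```

```text
t 2.1 pos [ 0.4733 -0.121   0.3544] yaw -0.412 tilt [-0.0007  0.    ] F [-0.1 -0.7  1.1] w 49.6 g 0.0 q [-0.33  0.21  1.75 -0.    1.18  1.66]
turn 0.0 shift cm [ 1.000e-02 -6.000e-02  1.464e+01]
[ 0.505 -0.205  0.05 ]
[0.453 0.034 0.04 ]
```

Request:
move_arm:
  moves:
    - [0,0,4,0,0,0,0.06]
    - [0,0,4,0,0,0,0.06]
    - [0,0,4,0,0,0,0.06]
    - [0,0,1.5,0,0,0,0.06]
    - [0,0,1.1,0,0,0,0.06]
    - [0,0,0,0,0,0,0.06]
    - [0,0,0,0,0,0,-1]
    - [0,0,0,0,0,0,-1]
    - [0,0,0,0,0,0,-1]
    - [0,0,0,0,0,0,-1]
    - [0,0,0,0,0,0,-1]
    - [0,0,0,0,0,0,-1]
  squeeze: 50

```text
clock: 3.6
ee_pos: [0.4737, -0.1207, 0.209]
orientation: [-3.075, 0.643, -0.001]
wrist_force: [-1.4, 0.8, 5.7]
grip_width: 0.229
grip_force: 50.0
```

```bash
python3 - <<'E'
from h import *
go((.4736,-.1205,.208),-.412)
E
```

```text
t 3.6 pos [ 0.4737 -0.1207  0.209 ] yaw -0.412 tilt [ 0.0006 -0.0001] F [-1.4  0.8  5.7] w 21.5 g 49.991852045059204 q [-0.32  0.43  1.86  0.    0.85  1.66]
turn -0.0 shift cm [-0.01 -0.01  0.1 ]
```

Request:
move_arm:
  moves:
    - [0,0,-2,0,0,0,-1]
    - [0,0,-5,0,0,0,-1]
    - [0,0,-5,0,0,0,-1]
    - [0,0,-3,0,0,0,-1]
    - [0,0,0,0,0,-0.1793,-1]
    - [0,0,0,0,0,-0.1793,-1]
    - [0,0,0,0,0,-0.1793,-1]
    - [0,0,0,0,0,-0.1793,-1]
    - [0,0,0,0,0,-0.1793,-1]
    - [0,0,0,0,0,-0.1793,-1]
    - [0,0,0,0,0,-0.1793,-1]
    - [0,0,0,0,0,-0.1793,-1]
    - [0,0,0,0,0,-0.1793,-1]
    - [0,0,0,0,0,-0.1793,-1]
    - [0,0,0,0,0,-0.1793,-1]
    - [0,0,0,0,0,-0.1793,-1]
    - [0,0,0,0,0,-0.1793,-1]
    - [0,0,0,0,0,-0.1793,-1]
    - [0,0,0,0,0,0,-1]
    - [0,0,0,0,0,0,-1]

```text
clock: 6.1
ee_pos: [0.4735, -0.1207, 0.3585]
orientation: [-1.571, -2.72, 0.0]
wrist_force: [0.2, 0.6, -2.6]
grip_width: 0.228
grip_force: 50.0
```

```bash
python3 - <<'E'
from h import *
A=np.array([.6255,.250]);a=2.098;d=np.array([np.cos(a),np.sin(a)])
go((*(A-.215*d),.36),a)
for n,u,z in(("tin",(256,226),.075),("starter",(209,252),.121)):
    w=ray("top",u,z)[:2]-A;print(n,w@d,w@[-d[1],d[0]])
E
```

```text
t 6.1 pos [ 0.4735 -0.1207  0.3585] yaw 2.094 tilt [-0.0003  0.0001] F [ 0.2  0.6 -2.6] w 21.4 g 49.98925030231476 q [-0.32  0.21  1.75 -0.    1.19 -0.85]
turn -0.004 shift cm [ 2.89 31.79 -0.15]
tin -0.09302973961481997 0.1335292730946251
starter 0.04458690441354037 0.1350802483901616
```

Request:
move_arm:
  moves:
    - [0.4,5.3,0,0,0,0,-1]
    - [0.5,5.3,0,0,0,0,-1]
    - [0.5,5.3,0,0,0,0,-1]
    - [0.5,5.3,0,0,0,0,-1]
    - [0.5,5.3,0,0,0,0,-1]
    - [0.5,5.3,0,0,0,0,-1]
    - [0,0,0,0,0,0,-1]
    - [0,0,4,0,0,0,-1]
    - [0,0,4,0,0,0,-1]
    - [0,0,2.5,0,0,0,-1]
    - [0,0,0,0,0,0,-1]
    - [0,0,0,0,0,0,-1]

```text
clock: 7.6
ee_pos: [0.7338, 0.064, 0.2555]
orientation: [1.567, 2.721, 0.002]
wrist_force: [0.1, 0.6, -1.4]
grip_width: 0.227
grip_force: 50.0
```

```bash
python3 - <<'E'
from h import *
A=np.array([.6255,.250]);a=2.098;d=np.array([np.cos(a),np.sin(a)])
go((*(A-.125*d),.240),a)
k=5;out=[]
s=manip.observe()
for n,(x,y,ww,h) in {"scene":(400,230,80,120),"top":(185,120,80,120)}.items():
    im=manip.camera(n);cv2.imwrite(f"pics/{n}1.png",im);c=cv2.resize(im[y:y+h,x:x+ww],None,fx=k,fy=k,interpolation=cv2.INTER_CUBIC)
    if n=="scene":
        for q in LEVER:
            u=(proj(n,tf(*s["ee_pos"][:2],2.094,q,s["ee_pos"][2]-.209))+.5-[x,y])*k-.5;cv2.polylines(c,[cv2.convexHull(np.round(u*8).astype(np.int32))],True,(0,0,255),1,cv2.LINE_AA,3)
    out.append(c)
cv2.imwrite("pics/w3.png",np.hstack(out))
E
```

```text
t 7.6 pos [0.7338 0.064  0.2555] yaw 2.097 tilt [0.002 0.   ] F [ 0.1  0.6 -1.4] w 21.4 g 49.98935401439667 q [ 0.04  0.86  1.02 -0.    1.27 -0.49]
turn -0.001 shift cm [ 9.02 -0.01  1.55]
```

View pics/w3.png

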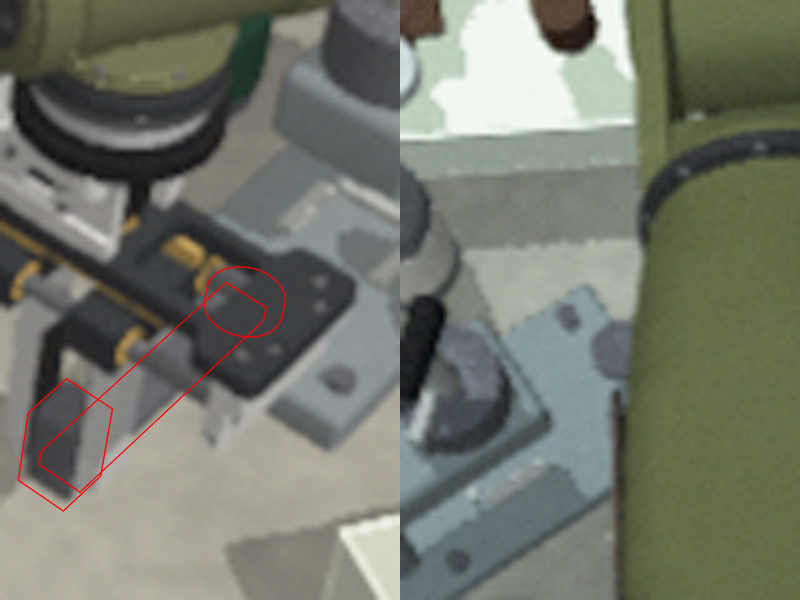

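```bash
python3 - <<'E'
from h import *
s=manip.observe();e=s["ee_pos"]
im=cv2.imread("pics/top1.png")
u=proj("top",tf(e[0],e[1],2.097,[(.125,0,.008),(.141,0,.008)],e[2]-.209));print(u)
x,y=210,165;k=8
c=cv2.resize(im[y:y+60,x:x+60],None,fx=k,fy=k,interpolation=cv2.INTER_CUBIC)
def dr(c,n,x,y,k,pts,col):
    v=(proj(n,pts)+.5-[x,y])*k-.5;cv2.polylines(c,[np.round(v*8).astype(np.int32)],True,col,1,cv2.LINE_AA,3)
dr(c,"top",x,y,k,tf(e[0],e[1],2.097,PAD[32:],e[2]-.209),(0,0,255))
im=cv2.imread("pics/scene1.png")
b=cv2.resize(im[255:315,440:480],None,fx=k,fy=k,interpolation=cv2.INTER_CUBIC)
for r in(.0195,-.0235):
    R=[(-.018,r,.025),(.018,r,.025),(.018,r+.004,.025),(-.018,r+.004,.025)]
    dr(b,"scene",440,255,k,tf(.6255,.25,2.098,R),(0,255,0))
    dr(c,"top",x,y,k,tf(.6255,.25,2.098,R),(0,255,0))
dr(b,"scene",440,255,k,tf(.6255,.25,2.098,[(.02,-.02,.025),(.02,.02,.025)]),(0,255,0))
cv2.imwrite("pics/w4.png",np.hstack([c,b]))
E
```

```text
[[229.14100263 188.79547333]
 [224.16865214 191.97133404]]
```

View pics/w4.png

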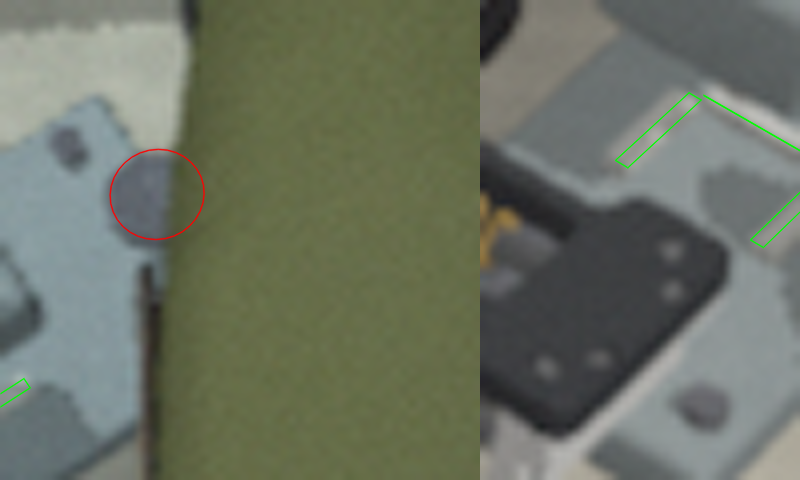

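The pad (red outline) sits where predicted, within about 0.5 px, and the rail outlines match as well, so I'll slide the lever in and lower it.

Request:
move_arm:
  moves:
    - [0,0,1,0,0,0,-1]
    - [0,0,0.55,0,0,0,-1]
    - [0,0,0,0,0,0,-1]
    - [1.5,0,0,0,0,0,-1]
    - [1.5,0,0,0,0,0,-1]
    - [1.5,0,0,0,0,0,-1]
    - [1.5,0,0,0,0,0,-1]
    - [1.5,0,0,0,0,0,-1]
    - [1.5,0,0,0,0,0,-1]
    - [0,0,0,0,0,0,-1]
    - [0,0,0,0,0,0,-1]

```text
clock: 9.07
ee_pos: [0.6886, 0.1419, 0.2382]
orientation: [1.566, 2.723, 0.0]
wrist_force: [0.0, -1.8, -1.6]
grip_width: 0.233
grip_force: 50.0
```

```bash
python3 - <<'E'
from h import *
A=np.array([.6255,.250]);a=2.098;d=np.array([np.cos(a),np.sin(a)])
go((*(A-.125*d),.229),a)
E
```

```text
t 9.07 pos [0.6886 0.1419 0.2382] yaw 2.098 tilt [ 0.0002 -0.    ] F [ 0.  -1.8 -1.6] w 21.9 g 49.9893057346344 q [ 0.15  0.8   1.16 -0.    1.18 -0.38]
turn -0.0 shift cm [ 0.02 -0.02  0.92]
```

Request:
move_arm:
  moves:
    - [0,0,0.4,0,0,0,-1]
    - [0,0,0.3,0,0,0,-1]
    - [0,0,0.15,0,0,0,-1]
    - [0,0,0.1,0,0,0,-1]
    - [0,0,0,0,0,0,-1]
    - [0,0,0,0,0,0,-1]

```text
clock: 9.82
ee_pos: [0.6886, 0.142, 0.2291]
orientation: [1.566, 2.723, 0.0]
wrist_force: [-1.4, -2.5, 4.2]
grip_width: 0.226
grip_force: 50.0
```

```bash
python3 - <<'E'
from h import *
A=np.array([.6255,.250]);a=2.098;d=np.array([np.cos(a),np.sin(a)])
go((*(A-.125*d),.229),a)
E
```

```text
t 9.82 pos [0.6886 0.142  0.2291] yaw 2.098 tilt [ 0.0006 -0.    ] F [-1.4 -2.5  4.2] w 21.3 g 49.99203443527222 q [ 0.15  0.81  1.17 -0.    1.17 -0.38]
turn -0.0 shift cm [ 0.   -0.02  0.01]
```

Request:
move_arm:
  moves:
    - [0,0,0,0,0,0,-0.35]
    - [0,0,0,0,0,0,-0.25]
    - [0,0,0,0,0,0,-0.25]
    - [0,0,0,0,0,0,-0.25]
    - [0,0,-1,0,0,0,-0.25]
    - [0,0,-3,0,0,0,-0.25]
    - [0,0,-5,0,0,0,-0.2]
    - [0,0,-5,0,0,0,-0.2]
    - [0,0,-5,0,0,0,-0.2]
    - [0,0,-4,0,0,0,-0.2]
    - [0,0,0,0,0,0,-0.2]
    - [-2,-6,0,0,0,0,-0.2]
    - [-2,-6,0,0,0,0,-0.2]
    - [-2,-6,0,0,0,0,-0.2]
    - [0,0,0,0,0,0,-0.2]
    - [0,0,0,0,0,0,-0.2]

```text
clock: 11.82
ee_pos: [0.5648, 0.0016, 0.4587]
orientation: [1.566, 2.723, 0.0]
wrist_force: [-0.5, 0.6, 0.5]
grip_width: 0.399
grip_force: 0.0
```

```bash
python3 - <<'E'
from h import *
A=np.array([.6255,.250]);a=2.098;d=np.array([np.cos(a),np.sin(a)])
go((*A,.45),a+.7)
k=5;out=[]
for n,(x,y,ww,h) in {"scene":(415,200,80,120),"top":(165,130,80,120)}.items():
    im=manip.camera(n);cv2.imwrite(f"pics/{n}2.png",im);c=cv2.resize(im[y:y+h,x:x+ww],None,fx=k,fy=k,interpolation=cv2.INTER_CUBIC)
    L=A-.125*d
    for q in LEVER:
        u=(proj(n,tf(*L,a,q,.02))+.5-[x,y])*k-.5;cv2.polylines(c,[cv2.convexHull(np.round(u*8).astype(np.int32))],True,(0,0,255),1,cv2.LINE_AA,3)
    out.append(c)
cv2.imwrite("pics/w5.png",np.hstack(out))
E
```

```text
t 11.82 pos [0.5648 0.0016 0.4587] yaw 2.098 tilt [0.0002 0.0002] F [-0.5  0.6  0.5] w 37.5 g 0.0 q [-0.06  0.3   1.4   0.    1.45 -0.59]
turn -0.7 shift cm [ 2.65 25.44  0.87]
```

View pics/w5.png

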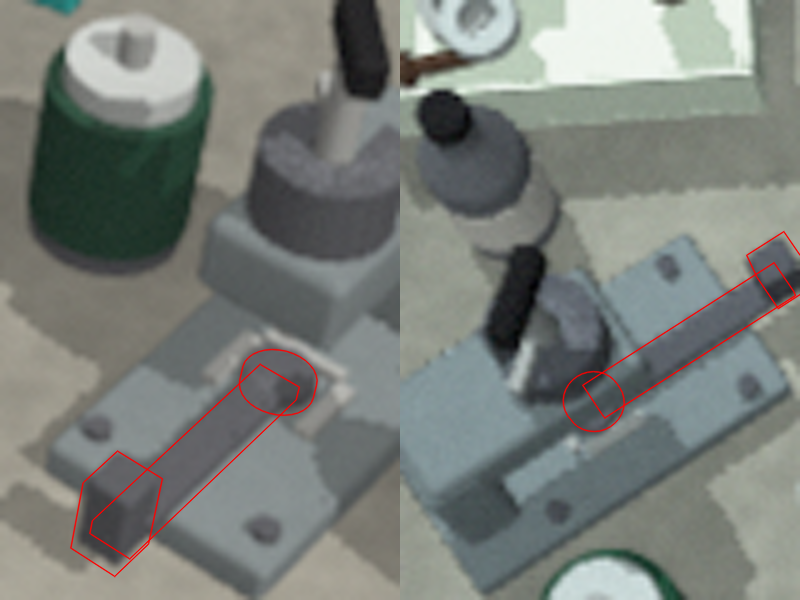

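The lever lies flat between the rails. The pad is centred at scene (470,276) and the lug overhangs the front, both on the predicted outline. Next I'll fit the bar by mask.

```bash
python3 - <<'E'
from h import *
BAR=[box(-.025,.025,.008,.205,.225)]
win={"scene":(478,190,498,222),"top":(178,172,198,202)}
M={}
for n,(a,b,c,d) in win.items():
    v=cv2.imread(f"pics/{n}2.png").max(2);m=np.zeros(v.shape);m[b:d,a:c]=v[b:d,a:c]<55;M[n]=m;print(n,m.sum(),np.argwhere(m).min(0),np.argwhere(m).max(0))
x0=np.array([.6255,.25,2.8])
for ns in(("scene",),("top",),("scene","top")):
    f=lambda p:sum(np.abs(lmask(n,p,parts=BAR)-M[n]).sum()/M[n].sum() for n in ns)
    r=min((minimize(f,x0+[0,0,g],method="Nelder-Mead",options=dict(initial_simplex=x0+[0,0,g]+np.r_[np.zeros((1,3)),np.diag([.01,.01,.1])],xatol=1e-5)) for g in(-.2,0,.2)),key=lambda r:r.fun);print(ns,r.x,r.fun)
    p=r.x
go((p[0],p[1],.44),p[2])
E
```

```text
scene 169.0 [198 482] [219 492]
top 148.0 [179 182] [200 193]
('scene',) [0.62464087 0.25075699 2.63157982] 0.6056387051862164
('top',) [0.62666599 0.25060318 2.93841736] 0.5427927927927929
('scene', 'top') [0.62558422 0.25032075 2.62923293] 1.1917697544394377
t 11.93 pos [0.5652 0.0022 0.4583] yaw 2.099 tilt [-0.0004  0.0001] F [-0.2  0.  -0.4] w 37.5 g 0.0 q [-0.06  0.3   1.4   0.    1.45 -0.59]
turn -0.53 shift cm [ 6.9  24.59  1.83]
```

```bash
python3 - <<'E'
from h import *
win={"scene":(470,190,505,228),"top":(172,170,202,206)}
def mom(m):
    yx=np.argwhere(m>.5)[:,::-1]+0.;w=m[m>.5];C=np.cov(yx.T,aweights=w);return np.average(yx,axis=0,weights=w).round(1),np.r_[C[0,0],C[1,1],C[0,1]].round(1)
S=[np.vstack([np.c_[s*.017+.008*np.cos(t),.008*np.sin(t),0*t+z] for s in(1,-1) for z in(.205,.225)])]
for n,(a,b,c,d) in win.items():
    v=cv2.imread(f"pics/{n}2.png").max(2)
    for th in(40,60,75):
        m=np.zeros(v.shape);m[b:d,a:c]=v[b:d,a:c]<th;print(n,th,m.sum(),*mom(m))
    for y in(2.5,2.6,2.7,2.8,2.9,3.0):
        m=lmask(n,(.6256,.2503,y),parts=S);print("  ",y,m.sum().round(),*mom(m))
E
```

```text
scene 40 103.0 [486.  209.6] [ 6.3 32.4  5.4]
scene 60 171.0 [486.7 208.6] [ 6.6 32.1  4.4]
scene 75 187.0 [486.7 208.6] [ 7.2 34.   4. ]
   2.5 232.0 [486.7 208.2] [ 9.6 43.4 -9.1]
   2.6 243.0 [486.7 208.2] [ 8.8 43.9 -5.2]
   2.7 258.0 [486.8 208.1] [ 9.3 43.2 -0.9]
   2.8 272.0 [486.8 208.2] [10.8 42.1  3.1]
   2.9 288.0 [486.8 208.2] [13.3 40.8  6.7]
   3.0 301.0 [486.8 208.2] [16.6 39.3 10.2]
top 40 124.0 [188.  189.5] [ 6.4 30.  -9.1]
top 60 158.0 [188.  189.8] [10.3 38.9 -6.1]
top 75 197.0 [188.1 188.2] [16.5 70.3  1. ]
   2.5 216.0 [187.9 189.5] [ 16.6  27.1 -12.5]
   2.6 215.0 [187.9 189.6] [ 14.   30.  -11.5]
   2.7 213.0 [187.9 189.6] [11.6 31.9 -9.6]
   2.8 210.0 [187.9 189.6] [ 9.8 32.7 -7.4]
   2.9 206.0 [187.9 189.6] [ 8.2 35.  -4.8]
   3.0 205.0 [187.9 189.5] [ 7.1 36.7 -1.7]
```

Request:
move_arm:
  moves:
    - [0,0,0,0,0,-0.1805,-0.1]
    - [0,0,0,0,0,-0.1805,-0.1]
    - [0,0,0,0,0,-0.1805,-0.1]
    - [0,0,0,0,0,-0.1805,-0.1]
    - [0.42,5.09,0,0,0,0,-0.1]
    - [0.42,5.09,0,0,0,0,-0.1]
    - [0.42,5.09,0,0,0,0,-0.1]
    - [0.42,5.09,0,0,0,0,-0.1]
    - [0.42,5.09,0,0,0,0,-0.1]
    - [0,0,0,0,0,0,-0.1]
    - [0,0,0,0,0,0,-0.1]

```text
clock: 13.3
ee_pos: [0.6253, 0.2501, 0.4578]
orientation: [-0.501, -3.1, 0.001]
wrist_force: [0.2, -0.7, 0.1]
grip_width: 0.449
grip_force: 0.0
```

```bash
python3 - <<'E'
from h import *
go((.6256,.2503,.397),2.82)
E
```

```text
t 13.3 pos [0.6253 0.2501 0.4578] yaw 2.821 tilt [-0.0009 -0.0005] F [ 0.2 -0.7  0.1] w 42.2 g 0.0 q [ 0.33  0.56  1.03 -0.    1.55 -0.92]
turn 0.001 shift cm [-0.03  0.03  6.08]
```

Request:
move_arm:
  moves:
    - [0,0,3,0,0,0,-0.1]
    - [0,0,2,0,0,0,-0.1]
    - [0,0,1.1,0,0,0,-0.1]
    - [0,0,0,0,0,0,-0.1]
    - [0,0,0,0,0,0,-1]
    - [0,0,0,0,0,0,-1]
    - [0,0,0,0,0,0,-1]
    - [0,0,0,0,0,0,-1]
    - [0,0,0,0,0,0,-1]
    - [0,0,0,0,0,0,-1]
  squeeze: 25

```text
clock: 14.55
ee_pos: [0.6251, 0.2499, 0.3982]
orientation: [0.502, 3.1, 0.002]
wrist_force: [2.4, 4.1, 1.4]
grip_width: 0.171
grip_force: 24.9
```

```bash
python3 - <<'E'
from h import *
go((.6256,.2503,.397),2.098);print(manip.observe()["wrist_torque"].round(2))
E
```

```text
t 14.55 pos [0.6251 0.2499 0.3982] yaw 2.82 tilt [0.0014 0.0012] F [2.4 4.1 1.4] w 16.1 g 24.879395021125674 q [ 0.33  0.59  1.13  0.    1.43 -0.92]
turn 0.722 shift cm [0.01 0.06 0.12]
[ 0.85 -0.59  0.07]
```

The grip reads 16.1 mm, so the fingers are flat on the bar. I'll turn it clockwise to the keyway.

Request:
move_arm:
  moves:
    - [0,0,0,0,0,0.12,-1]
    - [0,0,0,0,0,0.12,-1]
    - [0,0,0,0,0,0.12,-1]
    - [0,0,0,0,0,0.12,-1]
    - [0,0,0,0,0,0.12,-1]
    - [0,0,0,0,0,0.12,-1]
    - [0,0,0,0,0,0,-1]
    - [0,0,0,0,0,0,-1]
  squeeze: 35

```text
clock: 15.55
ee_pos: [0.6253, 0.2504, 0.3975]
orientation: [1.562, 2.725, 0.005]
wrist_force: [9.0, 10.7, -5.3]
grip_width: 0.167
grip_force: 34.9
```

```bash
python3 - <<'E'
from h import *
go((.6256,.2503,.397),2.098);print(manip.observe()["wrist_torque"].round(2))
E
```

```text
t 15.55 pos [0.6253 0.2504 0.3975] yaw 2.101 tilt [0.0024 0.0023] F [ 9.  10.7 -5.3] w 15.7 g 34.86637291498482 q [ 0.33  0.59  1.13  0.    1.42 -0.2 ]
turn 0.003 shift cm [-0.02  0.02  0.05]
[ 1.86 -1.96  0.04]
```

Fz has dropped by about 6 N, which is the downward pull, so the key is over the keyway. I'll lower it 10 mm.

Request:
move_arm:
  moves:
    - [0,0,0.3,0,0,0,-1]
    - [0,0,0.3,0,0,0,-1]
    - [0,0,0.4,0,0,0,-1]
    - [0,0,0,0,0,0,-1]
    - [0,0,0,0,0,0,-1]

```text
clock: 16.18
ee_pos: [0.6253, 0.2503, 0.3883]
orientation: [1.561, 2.724, 0.006]
wrist_force: [8.3, 9.6, -0.8]
grip_width: 0.168
grip_force: 34.9
```

```bash
python3 - <<'E'
from h import *
go((.6256,.2503,.387),2.098);print(manip.observe()["wrist_torque"].round(2))
E
```

```text
t 16.18 pos [0.6253 0.2503 0.3883] yaw 2.101 tilt [0.0032 0.0026] F [ 8.3  9.6 -0.8] w 15.8 g 34.8680866509676 q [ 0.33  0.59  1.14  0.    1.4  -0.2 ]
turn 0.003 shift cm [-0.02  0.03  0.13]
[ 1.71 -1.57  0.02]
```

Request:
move_arm:
  moves:
    - [0,0,0.5,0,0,0,-1]
    - [0,0,0.5,0,0,0,-1]
    - [0,0,0.5,0,0,0,-1]
    - [0,0,0.4,0,0,0,-1]
    - [0,0,0.2,0,0,0,-1]
    - [0,0,0,0,0,0,-1]
  squeeze: 60

```text
clock: 16.92
ee_pos: [0.6252, 0.2503, 0.3689]
orientation: [1.561, 2.723, 0.008]
wrist_force: [3.8, 9.5, 11.3]
grip_width: 0.165
grip_force: 59.9
```

```bash
python3 - <<'E'
from h import *
go((.6256,.2503,.368),2.098)
E
```

```text
t 16.93 pos [0.6252 0.2503 0.3689] yaw 2.101 tilt [0.0048 0.0031] F [ 3.8  9.5 11.3] w 15.5 g 59.88062582910061 q [ 0.33  0.61  1.17  0.    1.36 -0.2 ]
turn 0.003 shift cm [-0.02  0.03  0.09]
```

Request:
move_arm:
  moves:
    - [0,0,0.1,0,0,0,-1]
    - [0,0,0.1,0,0,0,-1]
    - [0,0,0,0,0,0,-1]
    - [0,0,0,0,0,0,-1]

```text
clock: 17.42
ee_pos: [0.6251, 0.2503, 0.3684]
orientation: [1.56, 2.723, 0.01]
wrist_force: [2.0, 7.5, 18.8]
grip_width: 0.161
grip_force: 59.9
```

```bash
python3 - <<'E'
from h import *
go((.6256,.2503,.368),2.098)
E
```

```text
t 17.43 pos [0.6251 0.2503 0.3684] yaw 2.101 tilt [0.0061 0.0035] F [ 2.   7.5 18.8] w 15.2 g 59.885911736637354 q [ 0.33  0.61  1.17  0.    1.36 -0.2 ]
turn 0.003 shift cm [-0.02  0.04  0.04]
```

Request:
move_arm:
  moves:
    - [0,0,0.15,0,0,0,-1]
    - [0,0,0.1,0,0,0,-1]
    - [0,0,0,0,0,0,-1]
    - [0,0,0,0,0,0,-1]
    - [0,0,0,0,0,0,-1]
    - [0,0,0,0,0,0,-1]
    - [0,0,0,0,0,0,-1]
    - [0,0,0,0,0,0,-1]
    - [0,0,0,0,0,0,-1]

```text
clock: 18.55
ee_pos: [0.6249, 0.2502, 0.3682]
orientation: [1.56, 2.721, 0.012]
wrist_force: [-4.1, 5.9, 33.0]
grip_width: 0.166
grip_force: 59.9
```

```bash
python3 - <<'E'
from h import *
go((.6256,.2503,.388),2.098)
E
```

```text
t 18.55 pos [0.6249 0.2502 0.3682] yaw 2.101 tilt [0.0083 0.0042] F [-4.1  5.9 33. ] w 15.6 g 59.921755291870795 q [ 0.33  0.61  1.17  0.    1.36 -0.2 ]
turn 0.003 shift cm [-0.03  0.06 -1.98]
```

It hit a firm stop at 33 N with no further travel, and I held it there for over 0.5 s. I'll ride it back up and release.

Request:
move_arm:
  moves:
    - [0,0,-0.5,0,0,0,-1]
    - [0,0,-0.5,0,0,0,-1]
    - [0,0,-0.5,0,0,0,-1]
    - [0,0,-0.5,0,0,0,-1]
    - [0,0,-0.3,0,0,0,-1]
    - [0,0,0,0,0,0,-1]
    - [0,0,0,0,0,0,-0.4]
    - [0,0,0,0,0,0,-0.2]
    - [0,0,0,0,0,0,-0.2]
    - [0,0,0,0,0,0,-0.2]
    - [0,0,-2,0,0,0,-0.2]
    - [0,0,-5,0,0,0,-0.2]
    - [0,0,-3,0,0,0,-0.2]
    - [0,-6,0,0,0,0,-0.2]
    - [0,-6,0,0,0,0,-0.2]
    - [0,-6,0,0,0,0,-0.2]
    - [-2,-6,0,0,0,0,-0.2]
    - [-2,-6,0,0,0,0,-0.2]
    - [0,0,0,0,0,0,-0.2]
    - [0,0,0,0,0,0,-0.2]

```text
clock: 21.05
ee_pos: [0.3875, 0.0647, 0.4855]
orientation: [1.564, 2.724, 0.001]
wrist_force: [0.2, 0.7, -0.4]
grip_width: 0.399
grip_force: 0.0
```

```bash
python3 - <<'E'
from h import *
A=np.array([.6255,.250]);a=2.098;d=np.array([np.cos(a),np.sin(a)]);go((*A,.45))
k=5;out=[]
for n,(x,y,ww,h) in {"scene":(415,200,80,120),"top":(165,130,80,120)}.items():
    im=manip.camera(n);c=cv2.resize(im[y:y+h,x:x+ww],None,fx=k,fy=k,interpolation=cv2.INTER_CUBIC)
    L=A-.125*d
    for q in LEVER:
        u=(proj(n,tf(*L,a,q,.02))+.5-[x,y])*k-.5;cv2.polylines(c,[cv2.convexHull(np.round(u*8).astype(np.int32))],True,(0,0,255),1,cv2.LINE_AA,3)
    out.append(c)
cv2.imwrite("pics/w6.png",np.hstack(out))
E
```

```text
t 21.05 pos [0.3875 0.0647 0.4855] yaw 2.099 tilt [0.001  0.0002] F [ 0.2  0.7 -0.4] w 37.5 g 0.0 q [ 0.07 -0.12  1.79  0.    1.47 -0.46]
turn 0.0 shift cm [ 4.   29.89  3.55]
```

View pics/w6.png

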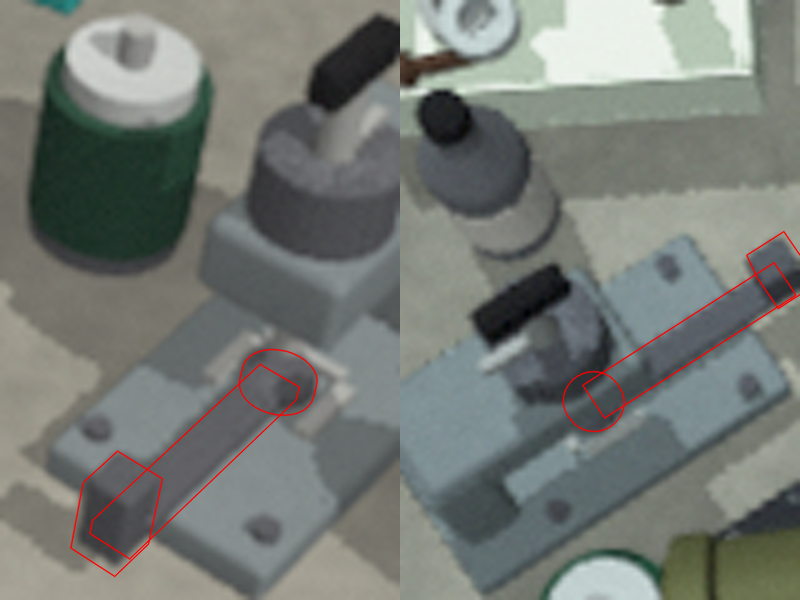

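```bash
python3 - <<'E'
from h import *
im=manip.camera("scene");v=im.max(2);m=np.zeros(v.shape);m[195:226,472:510]=v[195:226,472:510]<60
print(np.argwhere(m).mean(0)[::-1],m.sum())
for z in(.215,.205,.185):print(z,proj("scene",[(.6256,.2503,z)]))
E
```

```text
[485.56149733 212.34224599] 187.0
0.215 [[486.7313874  208.11139873]]
0.205 [[485.7817031  212.02219353]]
0.185 [[483.91387572 219.71389655]]
```

The bar's centroid at (485.6, 212.3) matches 0.205 m, which is the ready position with the plunger at 0.010. The lever hasn't moved, so I'm handing in.

```bash
python3 -c "
from cell import manip
print(manip.hand_in())"
```

```text
the job is handed in; nothing more can be done
None
```

I stamped the small lugged lever and handed the job in at about 21 s; the lever is in place between the rails and the plunger is back at its ready position.

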